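Set the trestle leg to its last hole

TASK

The telescoping trestle leg in the bench vice is at its shortest setting: squeeze in its two spring buttons and slide the foot tube out, away from the vice, to the last holes, those nearest the tube's open end; on the way the buttons snap out in the row between and have to be squeezed in again. Feel for each catch and stop pulling as soon as the buttons have caught, never forcing the tube against them. Finish with both buttons fully out through the last holes, let go, and leave the other things on the bench where they are.

Things in the scene. Friction and masses are not known exactly. Their poses are not given: they have to be found in the camera images.
- leg_tube: Inner tube of the leg: square dark steel, 29.8 mm wide, clamped level in the vice, axis 135 mm above the bench. Origin on its axis midway between the two spring buttons, which stick out of its -x and +x faces; +y runs along the axis away from the vice (the way to slide), z up. Its free end is at y = +20 mm, inside the foot tube; the vice jaws begin 155 to 185 mm away at -y.
- foot_tube: Outer tube: loose square aluminium tube, 35 mm wide, 240 mm long, wall 2 mm, about 0.24 kg, sliding on the leg tube with 0.6 mm clearance a side. Origin at the middle of its length, on its axis; axes as the leg tube's. Open end at y = -120 mm (to the vice), black rubber foot 52 mm square from y = +112 to +152 mm.
- tube_mouth (a point): Centre of the foot tube's open end, axes as its own. Three 11.5 mm holes in each of the -x and +x faces, half-way up: the last row 30 to 40 mm from this end, a middle row 30 to 60 mm further, and the row the buttons stand in at the start as far again. A button coming to an open hole snaps out and stops the tube dead; under 1 mm play. Between rows it slides with a few N.
- pin_near: Bevel-edged steel pin head of the spring button in the leg tube's -x face, 10 mm across; origin at the middle of its end face, its z out of the tube. Fully out the end is 21.5 mm from the axis, 4 mm proud of the foot tube. With both pins pressed flush with the foot tube's faces, pulling the tube with some 10 to 20 N cams the bevels under its wall. Spring 2 N out, 3 N in.
- pin_far: The equal pin head in the leg tube's +x face, opposite. The two can be squeezed in together between two fingers from above, which then also hold the foot tube.
- button_near (a joint): Travel (m) of the near pin into the leg tube: 0 = fully out, 0.004 = flush with the foot tube's face, about 0.006 = held in under the tube's wall, 0.0075 = stop.
- button_far (a joint): The same for the far pin.
- vice: Red bench vice fixed to the bench, jaws 100 mm wide, top of the jaws 157 mm above the bench; origin under its middle on the bench, the jaws close along its x on the leg tube, whose axis runs along its y, 135 mm up.
- glue_bottle: White squeeze bottle with a nozzle, 62 mm across, 178 mm tall, standing; origin under its foot. Bystander.
- hammer: Hammer lying on the bench, 260 mm long, 26 mm high; origin under the middle of its length. Bystander.
- pin_rack: Small plywood block with two rows of upright rivet pins, 34 x 125 mm, 58 mm high; origin under its middle. Bystander.
- ear_defenders: Black ear defenders standing on their two cups, headband out to +x, 180 mm wide, 86 mm high; origin on the bench between the cups. Bystander.

How it is judged:
By the outcome, as a careful person would: the job done as asked, in the order asked, and still so for the second after the job is handed in, with the robot touching nothing.
It also fails if it takes over 43 s, if anything falls off the work surface, if the arm or the gripper's body presses on something with over 40 N, if the wrist force passes 120 N, or if a joint passes its speed limit or range.

ROBOT

A 7-joint arm with a two-finger parallel gripper is mounted at the origin on the work surface. World frame = base frame: x ahead of the robot, y to its left, z up, the work surface at z = 0. Lengths are in m, angles in rad, forces in N, time in s.
With the tool pointing down it reaches from about 0.4 to 0.875 m from the base axis. Payload 19.3 kg.
Tool frame: the origin (TCP) lies midway between the tips of the shut fingers; the grasp point (between the pads) lies bot.grip_point_offset behind it (bot.grip_point_offset is the distance from the TCP to the grasp point, in m); z points along the fingers, y is the direction in which the jaws open and shut (so a half turn about z gives the same grasp; the last joint's range is limited). The gripper opens to 85 mm and grips with 20 to 120 N. Pads are 22 mm wide; open, the fingers measure 114 mm over their backs; the gripper's body (76 mm by 85 mm) begins 54 mm behind the grasp point. The pads swing forward as they close: fully open they stand 13 mm farther back than shut.
Start: joints at [1.131, 0.521, -0.036, 1.599, 0.021, 1.021, -0.113], TCP at [0.226, -0.583, 0.231] pointing down, gripper open.
Joint ranges: [-2.91, 2.91], [-0.3, 2.13], [-1.5, 1.42], [0.17, 2.43], [-1.26, 4.41], [0.16, 1.93], [-2.52, 2.52]. Speed limits (rad/s): [1.89, 1.89, 2.39, 2.39, 3.01, 3.01, 3.01].

INTERFACE

Orientations are given as [roll, pitch, yaw] about the fixed x, y, z axes, in that order (R = Rz(yaw) Ry(pitch) Rx(roll)).
In Python, from workcell import bot gives the robot as it stands.
- The arm moves only by the tool servo_tool, never from a script. Its argument "rows" is a list that holds one entry, the list of rows, each a list of 6 numbers: the shift along the tool's x, y, z in cm, then the turn, a rotation vector about the tool's x, y, z in degrees. A call has 1 to 5 rows; each row shifts and turns the commanded pose from where the row before left it, along the tool's axes as they then stand; what a row does not reach is not made up. A row lasts 1/8 s, in which the tool goes at most 62.5 mm and 10.7 degrees, less where a joint would pass 70% of its speed; a pose out of reach is approached as far as the arm can. A call is refused whole if a number of a shift passes 6.25 or a number of a turn 10.7, either way. A call with a gripper value outside its range is refused whole. "grip" is the opening, from -1 (shut) to 1 (fully open), so that 0 is half open, set as the call begins (left out, the last holds). The fingers move at their own pace and stop on an object; "squeeze" is the grip in N (left out, the last holds). Time passes only in rows, so rows that do not move let the fingers close. It gives the time, the measured TCP pose, the force and the opening at its end, in the units of the state.
- bot.observe(): the state, without advancing time (a new reading comes with each control period).
- bot.grab_frame(name): name is "scene" or "top" or "wrist"; returns a dict with "image" (384x512x3 uint8, red, green, blue), "K" (3x3 intrinsics, pixels), "R" (3x3) and "t" (3): a world point X has camera coordinates R X + t; the wrist camera has in their place "mount" (4x4, takes a point from camera to tool coordinates, whose origin is the TCP and whose axes are the flange's). Camera axes: x right, y down, z forward; pixel columns grow to the right and rows downward; lengths in m; the calibration is good to about 2 mm. A picture is of the moment at which its call begins: read the wrist's pose just before it. There is no depth.
- bot.job_done(): hands the job in, once; it reports no verdict.
The state is a dict: "clock": time; "qpos": joint angles; "qd": joint speeds; "joint_efforts": joint torques, N m; "position": TCP position; "tool_rot": TCP orientation; "force": force on the tool from outside, world axes, zero at the start; "moment": the same for the moment, N m; "grip_width": finger opening in m.
Only numpy, scipy, OpenCV 4.12 (cv2) and the standard library are available. Lean on these libraries where they do the work, as an engineer would, in place of code of your own. Each camera call takes 0.05 s, during which the arm holds its last target.

## Working session

There is one attempt and no reset: what is moved stays moved. The work goes in short steps, Python scripts to look and compute and a tool call to move; the robot and the scene stay as the last step left them, time stands still between calls to the robot, and variables do not carry over. Pictures are saved under pics/ and viewed, and the job is handed in when it is done.

Besides the shell and the picture viewer there is one more tool, called after "Call:" as name(argument=value, ...) on one line, values as JSON. servo_tool: Moves the arm, as the interface text tells. Its arguments: {"type":"object","properties":{"rows":{"type":"array"},"grip":{"type":"number"},"squeeze":{"type":"number"}},"required":["rows"]}

```bash
ls; mkdir -p pics
python3 - <<'E'
from workcell import bot
import cv2
for n in("scene","top","wrist"):
    f=bot.grab_frame(n); cv2.imwrite(f"pics/a_{n}.png",f["image"][:,:,::-1])
    print(n,f["K"].tolist(),[ (k,f[k].tolist()) for k in("R","t","mount") if k in f])
print(bot.observe(),bot.grip_point_offset)
E
```

```text
pics
scene [[381.86678668751114, 0.0, 255.11135267932275], [0.0, 381.86678668751114, 191.1750819127925], [0.0, 0.0, 1.0]] [('R', [[-0.34289486132698227, 0.9393335974802345, 0.00868946030493172], [0.741597180707012, 0.27636772954637057, -0.6112728520331949], [-0.5765906135578011, -0.20315824056686851, -0.7913722219327722]]), ('t', [0.1817489221800376, -0.29686341926366244, 1.6380324250003007])]
top [[358.9582033772682, 0.0, 255.0643287333378], [0.0, 358.9582033772682, 187.99048842885992], [0.0, 0.0, 1.0]] [('R', [[0.0035104675684644975, -0.9998892106364781, 0.014465236610979159], [-0.999724731476248, -0.0038447214674791706, -0.023144748682611592], [0.023197799296366582, -0.014380005897020962, -0.999627469379572]]), ('t', [-0.010579783070288574, 0.487390076396206, 1.186496346177494])]
wrist [[269.02587018927386, 0.0, 256.41100262019694], [0.0, 269.02587018927386, 193.56014285780304], [0.0, 0.0, 1.0]] [('mount', [[-0.0006675172521092952, -0.9540972567709276, -0.2994962087287676, 0.07658242627502554], [0.9999997150034351, -0.0005312371274245791, -0.0005364514515240033, 0.0010151580499436763], [0.00035272335269000805, -0.2994964814639763, 0.954097339466436, -0.14333343418260605], [0.0, 0.0, 0.0, 1.0]])]
{'clock': 0.15, 'qpos': array([ 1.13080272,  0.52185014, -0.03632395,  1.59978752,  0.02119319,
        1.02105685, -0.11276823]), 'qd': array([-0.00061819, -0.00160074, -0.00067811, -0.00221208,  0.00013522,
        0.001702  , -0.00182478]), 'joint_efforts': array([ 1.62162727e-03, -9.27387500e+01,  1.98068060e+00, -3.70053899e+01,
        1.80422125e-02,  6.42116036e-03, -5.21443769e-05]), 'position': array([ 0.22579762, -0.58258099,  0.23090685]), 'tool_rot': array([-3.14087636e+00,  3.91985433e-05,  3.69804885e-01]), 'force': array([ 1.48792387, -0.40537847,  0.59029477]), 'moment': array([-0.02040261, -0.01430763,  0.03138334]), 'grip_width': 0.08553436447731937} 0.0187
```

View pics/a_scene.png

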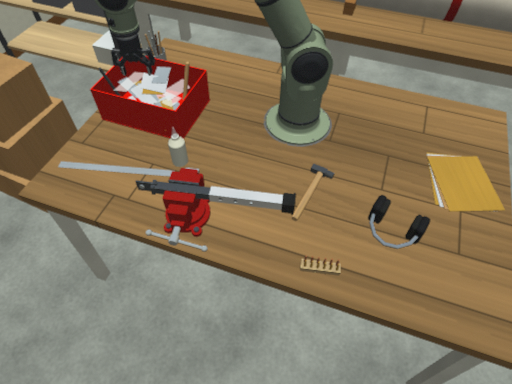

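View pics/a_top.png

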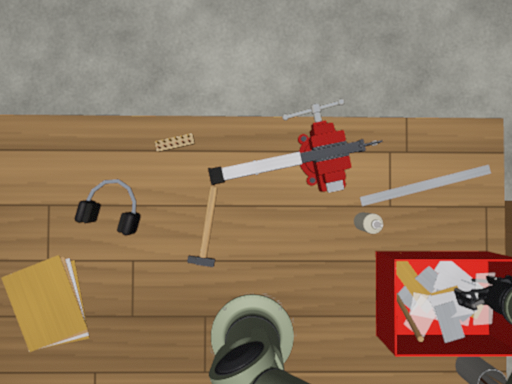

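View pics/a_wrist.png

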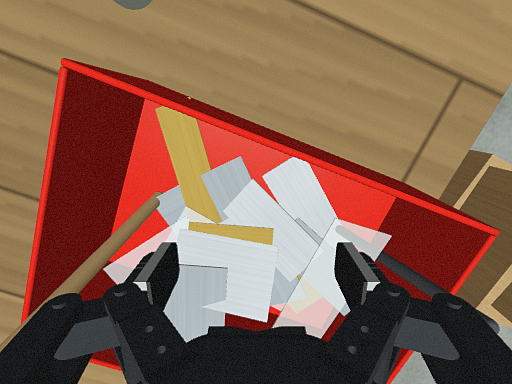

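```bash
cat > h.py <<'E'
import numpy as np,cv2
from workcell import bot
def ray(f,u,v,z,wp=None):
    K=f["K"];d=np.linalg.inv(K)@np.array([u,v,1.])
    R,t=f["R"],f["t"]
    o=-R.T@t; d=R.T@d
    s=(z-o[2])/d[2]; return o+s*d
def wristRt(f,pos,rpy):
    from scipy.spatial.transform import Rotation as Ro
    T=np.eye(4);T[:3,:3]=Ro.from_euler('xyz',rpy).as_matrix();T[:3,3]=pos
    M=np.linalg.inv(T@f["mount"]); f["R"]=M[:3,:3];f["t"]=M[:3,3];return f
def proj(f,X):
    c=f["R"]@np.array(X)+f["t"];p=f["K"]@c;return p[:2]/p[2]
def crop(im,x0,y0,w,h,k,name):
    cv2.imwrite(name,cv2.resize(im[y0:y0+h,x0:x0+w,::-1],None,fx=k,fy=k,interpolation=cv2.INTER_CUBIC))
E
python3 - <<'E'
from h import *
f=bot.grab_frame("top"); crop(f["image"],200,90,160,110,5,"pics/b_top.png")
f=bot.grab_frame("scene"); crop(f["image"],135,160,170,90,4.5,"pics/b_scene.png")
E
```

```text
(no output)
```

View pics/b_top.png

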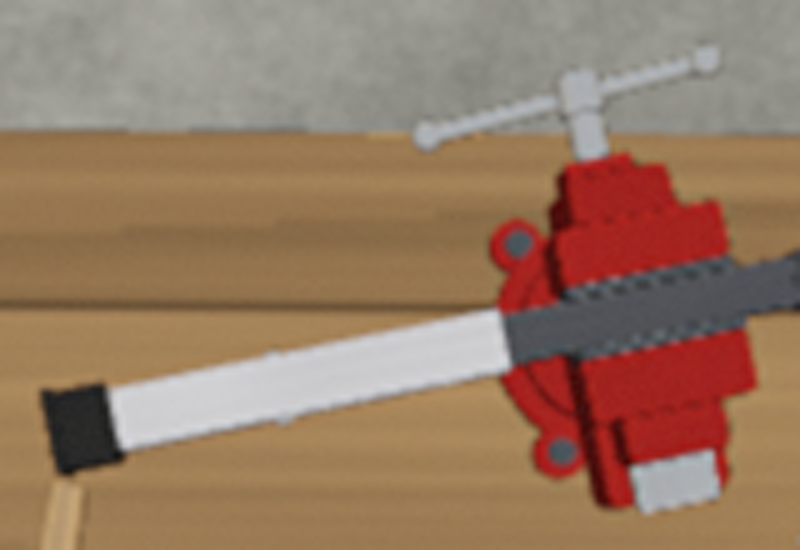

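View pics/b_scene.png

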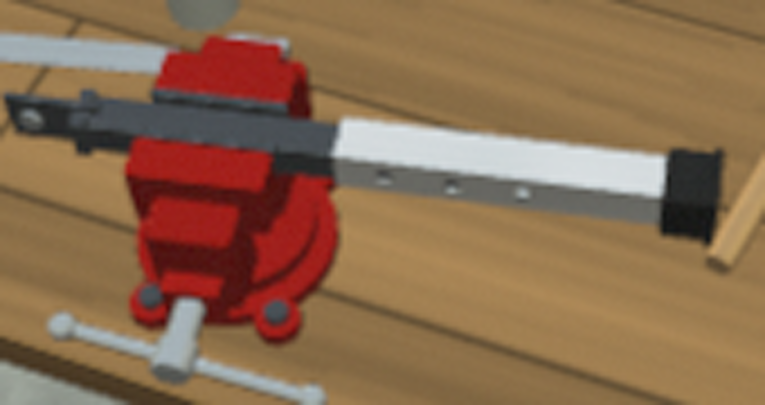

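Run:
```python
from h import *
f=bot.grab_frame("top")
T=lambda u,v,z:ray(f,200+u/5-.4,90+v/5-.4,z)
a=T(277,356,.135);b=T(285,418,.135);print("pins",a,b,(a+b)/2,np.linalg.norm(a-b))
q={k:T(*p,.1525) for k,p in dict(m1=(497,312),m2=(512,370),e1=(112,387),e2=(124,450)).items()}
m=(q['m1']+q['m2'])/2;e=(q['e1']+q['e2'])/2
print(q,"mouth",m,"foot",e,"len",np.linalg.norm(m-e))
d=(e-m)/np.linalg.norm(e-m);print("dir",d,np.degrees(np.arctan2(d[1],d[0])))
for x in((497,312),(512,370)):pass
d1=q['e1']-q['m1'];d2=q['e2']-q['m2'];print([np.degrees(np.arctan2(k[1],k[0])) for k in(d1,d2)])
g=bot.grab_frame("scene")
S=lambda u,v:(135+u/4.5-.4,160+v/4.5-.4)
# intersect with far side face plane: normal n perp d horizontally, on far x side (17.5mm)
n=np.array([d[1],-d[0],0])
if n[0]<0:n=-n
c=(m+e)/2
R,t,K=g["R"],g["t"],g["K"];o=-R.T@t
for p in((384,177),(453,187),(522,193)):
    r=R.T@np.linalg.inv(K)@np.array([*S(*p),1]); s=((c+.0175*n-o)@n)/(r@n);X=o+s*r
    print("hole",X,"from mouth",(X-m)@d)
for k,p in dict(m1=(340,120),m2=(333,157),e1=(668,157),e2=(662,190)).items(): print(k,ray(g,*S(*p),.1525))
print("pinavg from mouth",((a+b)/2-m)@d)
```

```text
pins [ 0.56509883 -0.00645312  0.135     ] [ 0.52829403 -0.01132546  0.135     ] [ 0.54669643 -0.00888929  0.135     ] 0.03712590829589234
{'m1': array([ 0.58978526, -0.13479597,  0.1525    ]), 'm2': array([ 0.55584391, -0.14360237,  0.1525    ]), 'e1': array([0.54479596, 0.08984234, 0.1525    ]), 'e2': array([0.50810083, 0.08265928, 0.1525    ])} mouth [ 0.57281459 -0.13919917  0.1525    ] foot [0.52644839 0.08625081 0.1525    ] len 0.23016845719017157
dir [-0.2014446   0.97949991  0.        ] 101.62144821333243
[np.float64(101.32504807647187), np.float64(101.9150992476838)]
hole [ 0.5828593  -0.10116787  0.13534192] from mouth 0.03522820824746142
hole [ 0.57288771 -0.05268224  0.13371513] from mouth 0.08472859998614099
hole [ 0.56296154 -0.00441742  0.13688722] from mouth 0.13400356056150572
m1 [ 0.55861331 -0.14446071  0.1525    ]
m2 [ 0.59058272 -0.13547435  0.1525    ]
e1 [0.50855035 0.08472942 0.1525    ]
e2 [0.53737863 0.08946274 0.1525    ]
pinavg from mouth 0.13289988328103453
```

```bash
cat >> h.py <<'E'
from scipy.spatial.transform import Rotation as Ro
def plan(target,yaw,n):
    s=bot.observe();p=np.array(s["position"]);R0=Ro.from_euler('xyz',s["tool_rot"]);R1=Ro.from_euler('xyz',[np.pi,0,np.radians(yaw)])
    rv=(R0.inv()*R1).as_rotvec(); st=(np.array(target)-p)/n
    for i in range(n):
        R=R0*Ro.from_rotvec(rv*i/n)
        print(np.round(R.inv().apply(st)*100,2).tolist()+np.round(np.degrees(rv/n),2).tolist())
E
echo
```

Call:
servo_tool(rows=[[[0,0,-4,0,0,0],[0,0,-5,0,0,0],[0,0,-5,0,0,0]]])

```text
clock: 0.72
position: [0.2257, -0.5825, 0.3729]
tool_rot: [-3.141, -0.0, 0.37]
force: [0.4, 0.0, -0.7]
grip_width: 0.0852
```

Run:
```python
from h import *
plan([.545,-.01,.34],101.6,14)
```

```text
[3.6, -2.99, 0.24, -0.0, -0.0, -5.74]
[3.89, -2.61, 0.24, -0.0, -0.0, -5.74]
[4.13, -2.21, 0.24, -0.0, -0.0, -5.74]
[4.33, -1.79, 0.24, -0.0, -0.0, -5.74]
[4.48, -1.35, 0.24, -0.0, -0.0, -5.74]
[4.6, -0.89, 0.24, -0.0, -0.0, -5.74]
[4.66, -0.42, 0.24, -0.0, -0.0, -5.74]
[4.68, 0.04, 0.24, -0.0, -0.0, -5.74]
[4.65, 0.51, 0.23, -0.0, -0.0, -5.74]
[4.58, 0.98, 0.23, -0.0, -0.0, -5.74]
[4.46, 1.43, 0.23, -0.0, -0.0, -5.74]
[4.29, 1.87, 0.23, -0.0, -0.0, -5.74]
[4.09, 2.29, 0.23, -0.0, -0.0, -5.74]
[3.84, 2.69, 0.23, -0.0, -0.0, -5.74]
```

Call:
servo_tool(rows=[[[3.6,-3,0,0,0,-5.7],[3.9,-2.6,0,0,0,-5.7],[4.1,-2.2,0,0,0,-5.7],[4.3,-1.8,0.3,0,0,-5.7],[4.5,-1.4,0.3,0,0,-5.7]]])

```text
clock: 1.35
position: [0.3401, -0.3769, 0.3654]
tool_rot: [3.141, 0.0, 0.87]
force: [0.1, -0.6, 0.6]
grip_width: 0.0854
```

Call:
servo_tool(rows=[[[4.6,-0.9,0,0,0,-5.7],[4.7,-0.4,0,0,0,-5.7],[4.7,0,0,0,0,-5.7],[4.7,0.5,0,0,0,-5.7],[4.6,1,0,0,0,-5.7]]])

```text
clock: 1.98
position: [0.4556, -0.1718, 0.3655]
tool_rot: [3.141, 0.0, 1.368]
force: [0.5, -0.6, 0.3]
grip_width: 0.0855
```

Call:
servo_tool(rows=[[[4.5,1.4,0.8,0,0,-5.7],[4.3,1.9,0.8,0,0,-5.7],[4.1,2.3,0.8,0,0,-5.7],[3.8,2.7,0.8,0,0,-5.7],[0,0,0,0,0,0]]])

```text
clock: 2.6
position: [0.5488, -0.0068, 0.3325]
tool_rot: [-3.141, -0.002, 1.769]
force: [0.3, -1.2, 0.1]
grip_width: 0.0854
```

Run:
```python
from h import *
s=bot.observe();print(s)
f=bot.grab_frame("wrist");cv2.imwrite("pics/c_wrist.png",f["image"][:,:,::-1])
```

```text
{'clock': 2.6, 'qpos': array([ 0.35238457,  0.3526174 , -0.59532909,  1.64648708,  0.20664512,
        1.2071634 , -0.09062535]), 'qd': array([ 0.05030276, -0.03269442,  0.04771154,  0.02001341, -0.0076236 ,
        0.00973769,  0.00120071]), 'joint_efforts': array([-3.64247806e+00, -7.16026139e+01, -9.20261532e+00, -4.07055938e+01,
        2.14547706e-01, -2.84245228e-01, -2.87740590e-02]), 'position': array([ 0.54875134, -0.00675684,  0.33249119]), 'tool_rot': array([-3.14096809e+00, -1.93424101e-03,  1.76853262e+00]), 'force': array([ 0.27821391, -1.17619136,  0.14490084]), 'moment': array([-0.08350489,  0.00155595, -0.01674365]), 'grip_width': 0.08535637941551978}
```

View pics/c_wrist.png

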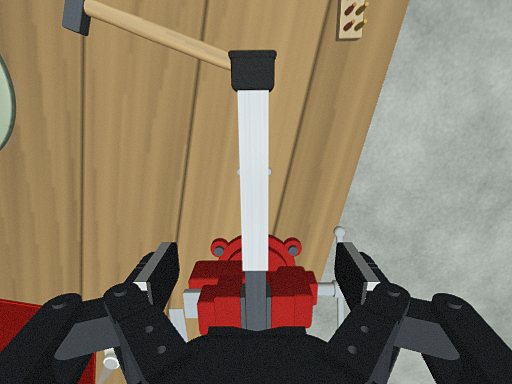

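Run:
```python
from h import *
s=bot.observe();
f=bot.grab_frame("wrist");f=wristRt(f,s["position"],s["tool_rot"])
crop(f["image"],205,80,100,140,4.2,"pics/d_w.png"); crop(f["image"],205,200,100,100,6,"pics/d_w2.png")
```

```text
(no output)
```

View pics/d_w.png

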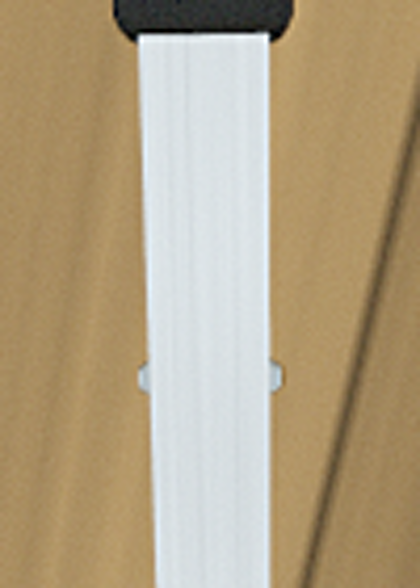

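View pics/d_w2.png

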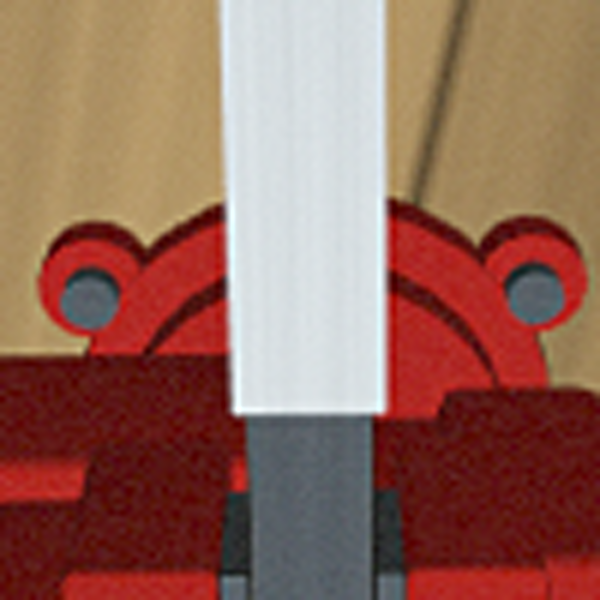

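Run:
```python
from h import *
s=bot.observe();
f=bot.grab_frame("wrist");f=wristRt(f,s["position"],s["tool_rot"])
A=lambda u,v,z:ray(f,205+u/4.2-.4,80+v/4.2-.4,z)
B=lambda u,v,z:ray(f,205+u/6-.4,200+v/6-.4,z)
p1=A(138,377,.135);p2=A(282,377,.135);print(p1,p2,(p1+p2)/2,np.linalg.norm(p1-p2))
m1=B(231,413,.1525);m2=B(387,413,.1525);e1=A(137,34,.1525);e2=A(270,34,.1525)
m=(m1+m2)/2;e=(e1+e2)/2;d=(e-m);L=np.linalg.norm(d);d/=L
print(m,e,L,np.degrees(np.arctan2(d[1],d[0])),"w",np.linalg.norm(m1-m2),np.linalg.norm(e1-e2))
x=(p1-m2+p2-m2)/2
print("pins from mouth",((p1+p2)/2-m)@d)
n=p2-p1;print(np.degrees(np.arctan2(n[1],n[0])))
```

```text
[ 0.52381447 -0.01353663  0.135     ] [ 0.56736045 -0.00511824  0.135     ] [ 0.54558746 -0.00932743  0.135     ] 0.04435225175160738
[ 0.57324944 -0.14233668  0.1525    ] [0.52571171 0.08594748 0.1525    ] 0.23318124416913522 101.763123320774 w 0.03595458447828011 0.03556618968582877
pins from mouth 0.1358552242434244
10.941553109143364
```

Run:
```python
from h import *
plan([.5456,-.009,.1155],101.65,5)
```

```text
[0.05, -0.04, 4.36, -0.0, 0.0, -0.15]
[0.05, -0.04, 4.36, -0.0, 0.0, -0.15]
[0.05, -0.04, 4.36, -0.0, 0.0, -0.15]
[0.05, -0.04, 4.36, -0.0, 0.0, -0.15]
[0.05, -0.04, 4.36, -0.0, 0.0, -0.15]
```

Call:
servo_tool(rows=[[[0,0,5,0,0,-0.1],[0,0,5,0,0,-0.1],[0,0,5,0,0,-0.1],[0,0,4,0,0,0],[0,0,0,0,0,0]]])

```text
clock: 3.38
position: [0.5467, -0.0112, 0.1418]
tool_rot: [-3.138, -0.0, 1.766]
force: [0.9, 0.0, 0.9]
grip_width: 0.0855
```

Run:
```python
from h import *
s=bot.observe()
plan([.5456,-.009,.1155],101.65,1)
f=bot.grab_frame("wrist");cv2.imwrite("pics/e_wrist.png",f["image"][:,:,::-1])
f=wristRt(f,s["position"],s["tool_rot"]);print(s["position"],proj(f,[.5456,-.009,.1525]),proj(f,[.573,-.1405,.1525]))
```

```text
[0.24, -0.06, 2.63, -0.23, -0.02, -0.46]
[ 0.54671575 -0.01124416  0.14175909] [255.060576   248.25929458] [257.40003975 419.35049707]
```

View pics/e_wrist.png

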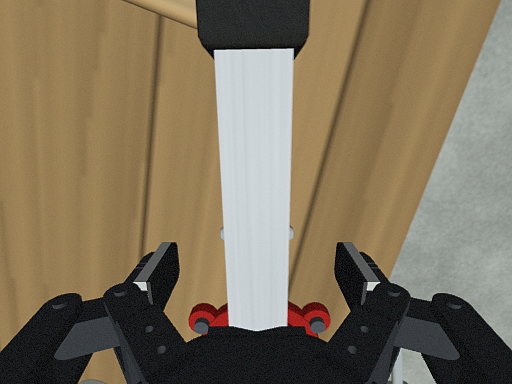

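Run:
```python
from h import *
s=bot.observe()
f=bot.grab_frame("wrist");f=wristRt(f,s["position"],s["tool_rot"])
crop(f["image"],200,30,110,220,2.7,"pics/f1.png")
crop(f["image"],205,205,110,60,7,"pics/f2.png")
a=ray(f,221.5,233,.135);b=ray(f,291,233,.135);print((a+b)/2,np.linalg.norm(a-b))
m=(ray(f,216,50,.1525)+ray(f,293.5,50,.1525))/2
q=(ray(f,229.5,325,.1525)+ray(f,287.5,325,.1525))/2;d=m-q;print(m,q,np.degrees(np.arctan2(d[1],d[0])))
```

```text
[ 0.54745008 -0.00865156  0.135     ] 0.04315306015707946
[0.52770327 0.0880673  0.1525    ] [ 0.55930994 -0.0614936   0.1525    ] 101.93273198418181
```

View pics/f2.png

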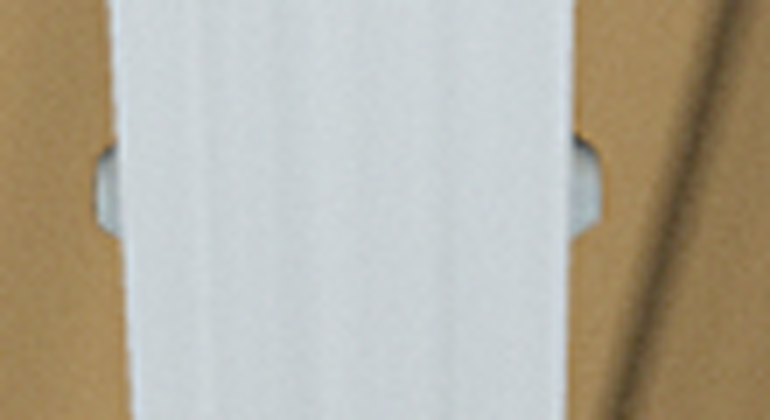

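Run:
```python
from h import *
plan([.5463,-.0085,.1155],101.75,2)
```

```text
[0.13, -0.1, 1.46, 0.03, 0.01, -0.27]
[0.13, -0.1, 1.46, 0.03, 0.01, -0.27]
```

Call:
servo_tool(rows=[[[0.15,-0.1,1.4,0,0,-0.3],[0.1,-0.1,1.4,0,0,-0.2],[0,0,0,0,0,0],[0,0,0,0,0,0]]], grip=0.3, squeeze=40)

```text
clock: 3.98
position: [0.5458, -0.0079, 0.1154]
tool_rot: [3.142, -0.0, 1.777]
force: [-0.4, 0.2, 0.1]
grip_width: 0.0555
```

Run:
```python
from h import *
s=bot.observe();print(s["position"],s["grip_width"],s["qd"])
plan([.5463,-.0085,.1155],101.75,1)
f=bot.grab_frame("wrist");cv2.imwrite("pics/g_wrist.png",f["image"][:,:,::-1])
```

```text
[ 0.54581416 -0.0079289   0.11542939] 0.05552758237031075 [ 0.0007188  -0.00749608 -0.00078766 -0.00111783  0.00103437 -0.00121793
  0.00099481]
[-0.07, 0.04, -0.01, 0.0, -0.0, 0.05]
```

View pics/g_wrist.png

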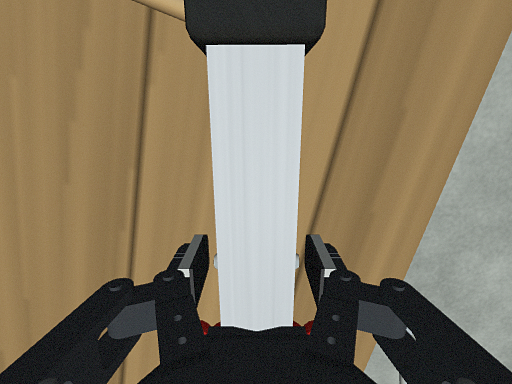

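Call:
servo_tool(rows=[[[0,0,0,0,0,0],[0,0,0,0,0,0],[0,0,0,0,0,0],[0,0,0,0,0,0]]], grip=-1, squeeze=40)

```text
clock: 4.53
position: [0.546, -0.0081, 0.1157]
tool_rot: [3.141, 0.0, 1.776]
force: [-0.4, -0.3, 5.7]
grip_width: 0.0344
```

Run:
```python
from h import *
s=bot.observe();print(s["position"],s["grip_width"],s["force"],s["moment"])
f=bot.grab_frame("wrist");crop(f["image"],170,200,170,110,4.5,"pics/h.png")
```

```text
[ 0.54600354 -0.00805178  0.11568881] 0.034438250894357356 [-0.4346568  -0.26292701  5.66778357] [ 0.00320441  0.17684721 -0.02450695]
```

View pics/h.png

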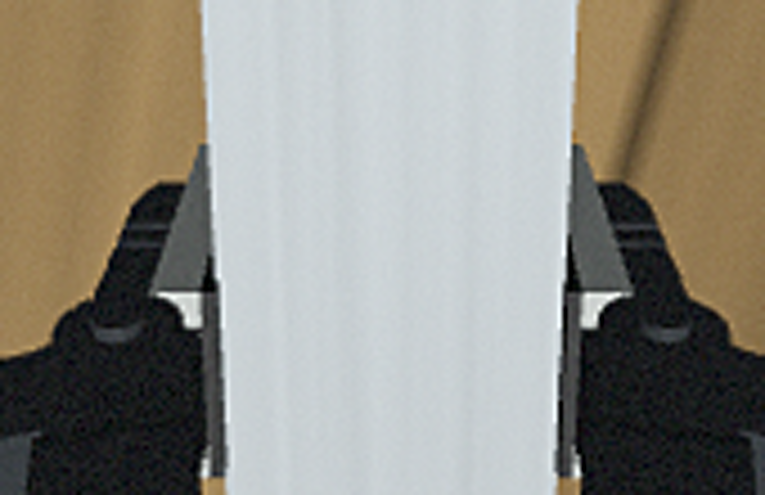

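Call:
servo_tool(rows=[[[0.1,0,0,0,0,0],[0.1,0,0,0,0,0],[0.1,0,0,0,0,0]]])

```text
clock: 4.95
position: [0.5456, -0.006, 0.1157]
tool_rot: [3.141, 0.001, 1.776]
force: [2.0, -8.5, 5.4]
grip_width: 0.0346
```

Call:
servo_tool(rows=[[[0.1,0,0,0,0,0],[0.1,0,0,0,0,0]]])

```text
clock: 5.2
position: [0.5453, -0.0054, 0.1157]
tool_rot: [3.141, 0.003, 1.775]
force: [4.5, -14.3, 4.9]
grip_width: 0.0345
```

Call:
servo_tool(rows=[[[0.1,0,0,0,0,0],[0.1,0,0,0,0,0]]])

```text
clock: 5.45
position: [0.5446, -0.0016, 0.1157]
tool_rot: [3.141, 0.001, 1.776]
force: [0.2, -2.6, 5.6]
grip_width: 0.0345
```

Call:
servo_tool(rows=[[[0.4,0,0,0,0,0],[0.4,0,0,0,0,0],[0.3,0,0,0,0,0],[0.3,0,0,0,0,0]]])

```text
clock: 5.95
position: [0.5416, 0.0124, 0.1156]
tool_rot: [3.141, 0.0, 1.776]
force: [0.4, -2.8, 5.3]
grip_width: 0.0345
```

Run:
```python
from h import *
s=bot.observe();print(s["position"],s["grip_width"],s["force"],s["moment"])
d=np.array([np.cos(np.radians(101.7)),np.sin(np.radians(101.7)),0]);print("travel",(s["position"]-np.array([.546,-.0081,0]))@d)
f=bot.grab_frame("top");crop(f["image"],200,90,160,110,5,"pics/i.png")
```

```text
[0.54163856 0.01242857 0.11555349] 0.03449807212323886 [ 0.42185817 -2.77837337  5.29504867] [-0.6428478  -0.06428633 -0.02663366]
travel 0.02098649125778759
```

View pics/i.png

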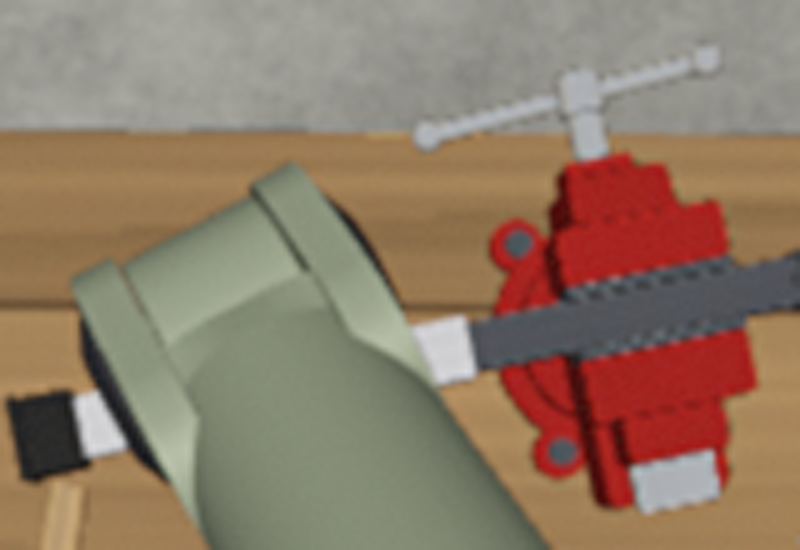

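Call:
servo_tool(rows=[[[0.4,0,0,0,0,0],[0.4,0,0,0,0,0],[0.4,0,0,0,0,0],[0.3,0,0,0,0,0],[0.2,0,0,0,0,0]]])

```text
clock: 6.62
position: [0.538, 0.0293, 0.1153]
tool_rot: [3.142, 0.0, 1.777]
force: [-0.2, -2.2, 5.9]
grip_width: 0.0341
```

Call:
servo_tool(rows=[[[0.15,0,0,0,0,0],[0.15,0,0,0,0,0],[0.15,0,0,0,0,0]]])

```text
clock: 7.0
position: [0.537, 0.0336, 0.1153]
tool_rot: [3.142, 0.0, 1.776]
force: [1.3, -2.6, 5.2]
grip_width: 0.0344
```

Call:
servo_tool(rows=[[[0.1,0,0,0,0,0],[0.1,0,0,0,0,0]]])

```text
clock: 7.25
position: [0.5366, 0.0356, 0.1153]
tool_rot: [-3.142, 0.0, 1.777]
force: [0.3, -3.0, 4.6]
grip_width: 0.0348
```

Call:
servo_tool(rows=[[[0.1,0,0,0,0,0],[0.1,0,0,0,0,0]]])

```text
clock: 7.5
position: [0.5362, 0.0375, 0.1153]
tool_rot: [-3.142, -0.0, 1.776]
force: [0.8, -3.5, 4.0]
grip_width: 0.0344
```

Call:
servo_tool(rows=[[[0.1,0,0,0,0,0]]])

```text
clock: 7.62
position: [0.536, 0.0387, 0.1153]
tool_rot: [3.142, -0.0, 1.777]
force: [-1.5, 5.1, 3.5]
grip_width: 0.0344
```

Call:
servo_tool(rows=[[[0,0,0,0,0,0]]])

```text
clock: 7.75
position: [0.5359, 0.0397, 0.1153]
tool_rot: [3.141, -0.001, 1.777]
force: [-2.2, 7.0, 4.5]
grip_width: 0.0346
```

Call:
servo_tool(rows=[[[0.05,0,0,0,0,0],[0,0,0,0,0,0]]])

```text
clock: 8.0
position: [0.5358, 0.0399, 0.1153]
tool_rot: [3.141, -0.001, 1.777]
force: [-0.2, 5.7, 3.9]
grip_width: 0.0344
```

Run:
```python
from h import *
f=bot.grab_frame("scene");crop(f["image"],135,160,170,100,4.5,"pics/j.png")
```

```text
(no output)
```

View pics/j.png

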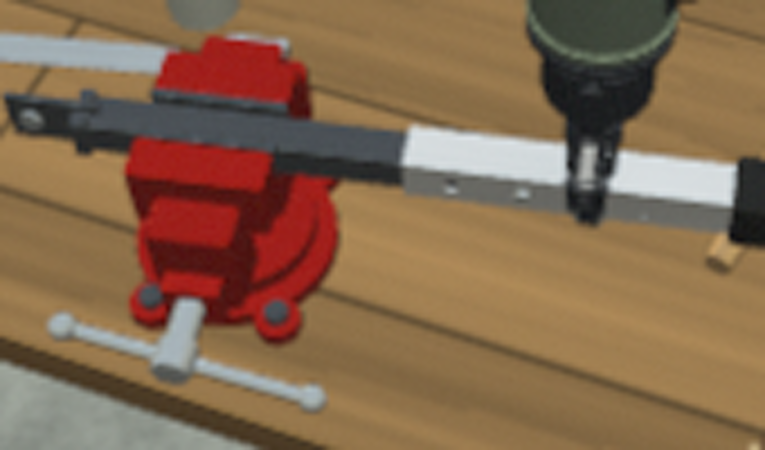

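Call:
servo_tool(rows=[[[0,0,0,0,0,0],[0,0,0,0,0,0],[0,0,0,0,0,0]]], grip=0.3)

```text
clock: 8.43
position: [0.5359, 0.0387, 0.1152]
tool_rot: [-3.141, 0.0, 1.776]
force: [-0.4, 0.4, -0.4]
grip_width: 0.0557
```

Run:
```python
from h import *
s=bot.observe();print(s["position"],s["grip_width"],s["force"])
plan([.546,-.0085,.1155],101.7,4)
f=bot.grab_frame("wrist");crop(f["image"],170,150,170,234,2.5,"pics/k.png")
```

```text
[0.53585184 0.03873465 0.11518903] 0.055717163466401716 [-0.40635563  0.43381345 -0.35500261]
[-1.21, 0.01, -0.01, -0.0, 0.0, 0.02]
[-1.21, 0.01, -0.01, -0.0, 0.0, 0.02]
[-1.21, 0.01, -0.01, -0.0, 0.0, 0.02]
[-1.21, 0.01, -0.01, -0.0, 0.0, 0.02]
```

View pics/k.png

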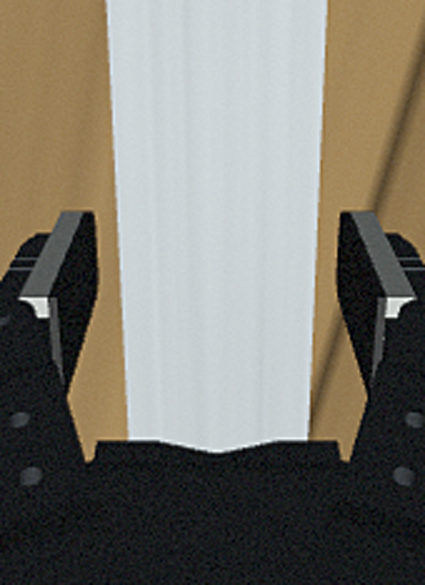

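Call:
servo_tool(rows=[[[-1.2,0,0,0,0,0],[-1.2,0,0,0,0,0],[-1.2,0,0,0,0,0],[-1.2,0,0,0,0,0],[0,0,0,0,0,0]]])

```text
clock: 9.1
position: [0.5459, -0.0093, 0.1152]
tool_rot: [-3.141, 0.0, 1.775]
force: [0.4, -0.3, -0.3]
grip_width: 0.0554
```

Run:
```python
from h import *
s=bot.observe();print(s["position"],s["grip_width"],s["force"])
f=bot.grab_frame("wrist");crop(f["image"],170,150,170,234,2.5,"pics/l.png")
```

```text
[ 0.54585081 -0.00926833  0.11521605] 0.05543422073082077 [ 0.42114542 -0.29635105 -0.2808242 ]
```

View pics/l.png

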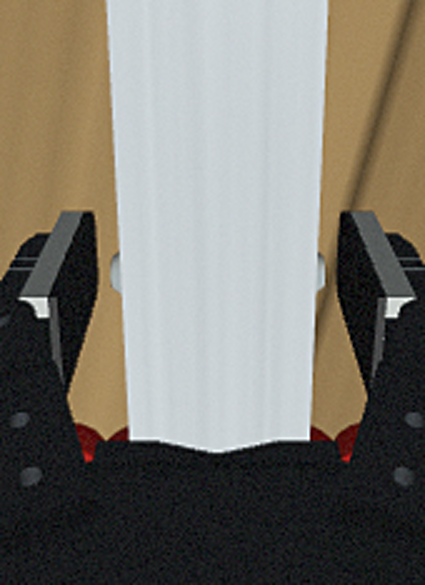

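Call:
servo_tool(rows=[[[0.1,0,0,0,0,0],[0,0,0,0,0,0],[0,0,0,0,0,0],[0,0,0,0,0,0]]], grip=-1, squeeze=40)

```text
clock: 9.65
position: [0.5456, -0.0065, 0.1155]
tool_rot: [3.141, -0.0, 1.777]
force: [-1.0, 4.0, 4.4]
grip_width: 0.0348
```

Call:
servo_tool(rows=[[[0.1,0,0,0,0,0],[0.1,0,0,0,0,0],[0.1,0,0,0,0,0]]])

```text
clock: 10.02
position: [0.5452, -0.0048, 0.1154]
tool_rot: [3.141, 0.001, 1.776]
force: [0.4, -4.3, 4.9]
grip_width: 0.0345
```

Call:
servo_tool(rows=[[[0.1,0,0,0,0,0],[0.1,0,0,0,0,0]]])

```text
clock: 10.28
position: [0.5448, -0.0035, 0.1154]
tool_rot: [3.141, 0.002, 1.775]
force: [1.3, -9.9, 4.5]
grip_width: 0.0349
```

Call:
servo_tool(rows=[[[0.1,0,0,0,0,0]]])

```text
clock: 10.4
position: [0.5447, -0.0033, 0.1154]
tool_rot: [3.142, 0.002, 1.775]
force: [3.5, -15.1, 4.9]
grip_width: 0.0346
```

Call:
servo_tool(rows=[[[0.1,0,0,0,0,0]]])

```text
clock: 10.52
position: [0.5446, -0.0029, 0.1154]
tool_rot: [-3.142, 0.003, 1.774]
force: [2.9, -15.7, 4.3]
grip_width: 0.0344
```

Call:
servo_tool(rows=[[[0.05,0,0,0,0,0]]])

```text
clock: 10.65
position: [0.5443, -0.0011, 0.1154]
tool_rot: [3.141, 0.001, 1.775]
force: [-0.1, -1.6, 4.2]
grip_width: 0.0343
```

Call:
servo_tool(rows=[[[0.4,0,0,0,0,0],[0.4,0,0,0,0,0],[0.4,0,0,0,0,0],[0.4,0,0,0,0,0],[0.4,0,0,0,0,0]]])

```text
clock: 11.28
position: [0.5397, 0.0202, 0.1152]
tool_rot: [-3.141, -0.0, 1.777]
force: [-0.2, -1.4, -0.7]
grip_width: 0.0346
```

Call:
servo_tool(rows=[[[0.4,0,0,0,0,0],[0.4,0,0,0,0,0],[0.3,0,0,0,0,0],[0.2,0,0,0,0,0]]])

```text
clock: 11.78
position: [0.5372, 0.0328, 0.1153]
tool_rot: [-3.141, -0.0, 1.777]
force: [0.6, -1.3, -2.9]
grip_width: 0.0343
```

Call:
servo_tool(rows=[[[0.1,0,0,0,0,0],[0.1,0,0,0,0,0]]])

```text
clock: 12.02
position: [0.5368, 0.0345, 0.1153]
tool_rot: [-3.142, 0.0, 1.776]
force: [1.1, -0.9, -1.9]
grip_width: 0.0347
```

Call:
servo_tool(rows=[[[0.1,0,0,0,0,0],[0.1,0,0,0,0,0]]])

```text
clock: 12.28
position: [0.5364, 0.0365, 0.1153]
tool_rot: [3.142, -0.0, 1.776]
force: [0.8, -1.2, -2.9]
grip_width: 0.0349
```

Call:
servo_tool(rows=[[[0.1,0,0,0,0,0]]])

```text
clock: 12.4
position: [0.5362, 0.0375, 0.1153]
tool_rot: [-3.142, 0.0, 1.776]
force: [1.7, -0.8, -2.7]
grip_width: 0.0347
```

Call:
servo_tool(rows=[[[0.1,0,0,0,0,0]]])

```text
clock: 12.52
position: [0.536, 0.0386, 0.1153]
tool_rot: [3.142, -0.0, 1.777]
force: [1.0, -0.9, -2.3]
grip_width: 0.0347
```

Call:
servo_tool(rows=[[[0.1,0,0,0,0,0]]])

```text
clock: 12.65
position: [0.5358, 0.0395, 0.1153]
tool_rot: [-3.142, -0.0, 1.776]
force: [0.5, -1.2, -2.3]
grip_width: 0.0345
```

Call:
servo_tool(rows=[[[0.1,0,0,0,0,0]]])

```text
clock: 12.78
position: [0.5356, 0.0405, 0.1153]
tool_rot: [-3.142, 0.0, 1.776]
force: [-0.1, -1.5, -2.7]
grip_width: 0.0347
```

Call:
servo_tool(rows=[[[0.05,0,0,0,0,0]]])

```text
clock: 12.9
position: [0.5354, 0.0418, 0.1153]
tool_rot: [3.141, -0.001, 1.777]
force: [-0.8, 5.3, -3.6]
grip_width: 0.0346
```

Call:
servo_tool(rows=[[[0.05,0,0,0,0,0]]])

```text
clock: 13.02
position: [0.5354, 0.0424, 0.1154]
tool_rot: [3.141, -0.001, 1.777]
force: [0.1, 4.0, -2.1]
grip_width: 0.0347
```

Call:
servo_tool(rows=[[[0.05,0,0,0,0,0],[0,0,0,0,0,0]]])

```text
clock: 13.28
position: [0.5353, 0.0423, 0.1153]
tool_rot: [3.141, -0.0, 1.777]
force: [0.6, 4.7, -2.9]
grip_width: 0.0345
```

Run:
```python
from h import *
f=bot.grab_frame("scene");crop(f["image"],135,160,170,100,4.5,"pics/m.png")
```

```text
(no output)
```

View pics/m.png

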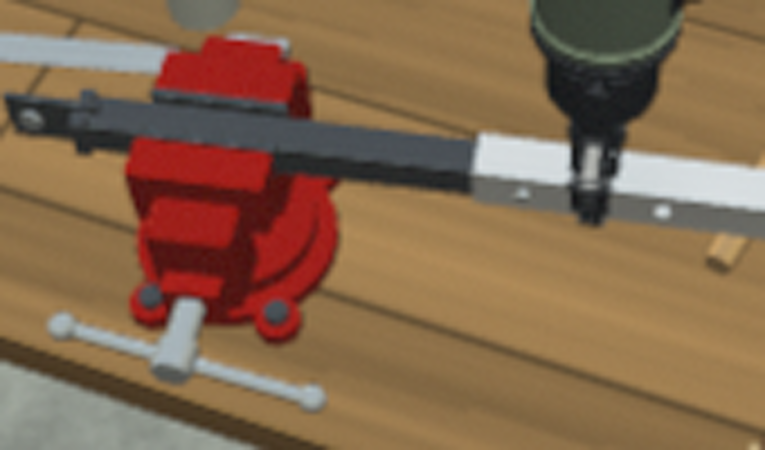

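Call:
servo_tool(rows=[[[0,0,0,0,0,0],[0,0,0,0,0,0],[0,0,0,0,0,0],[0,0,0,0,0,0]]], grip=1)

```text
clock: 13.82
position: [0.5353, 0.0418, 0.1153]
tool_rot: [-3.142, 0.0, 1.776]
force: [0.1, -0.7, -0.4]
grip_width: 0.0851
```

Call:
servo_tool(rows=[[[0,0,-2,0,0,0],[0,0,-4,0,0,0],[-3,0,-5,0,0,0],[-3,0,-5,0,0,0],[0,0,0,0,0,0]]])

```text
clock: 14.45
position: [0.5492, -0.0191, 0.2786]
tool_rot: [3.136, 0.002, 1.773]
force: [0.1, 0.9, -0.5]
grip_width: 0.0853
```

Run:
```python
from h import *
s=bot.observe();print(s["position"],s["force"],s["grip_width"])
f=bot.grab_frame("wrist");cv2.imwrite("pics/n.png",f["image"][:,:,::-1]);crop(f["image"],190,140,130,130,4.5,"pics/n2.png")
f=bot.grab_frame("scene");crop(f["image"],135,150,210,120,3.8,"pics/n3.png")
```

```text
[ 0.54917593 -0.01911854  0.27863792] [ 0.09782252  0.90128717 -0.48191542] 0.08528376588813794
```

View pics/n2.png

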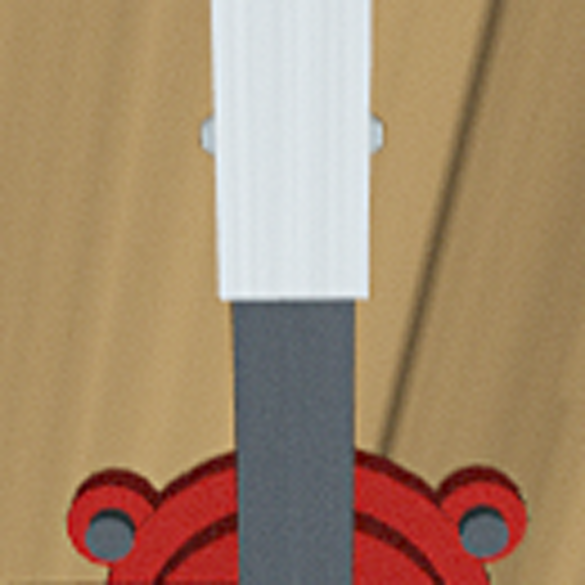

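View pics/n3.png

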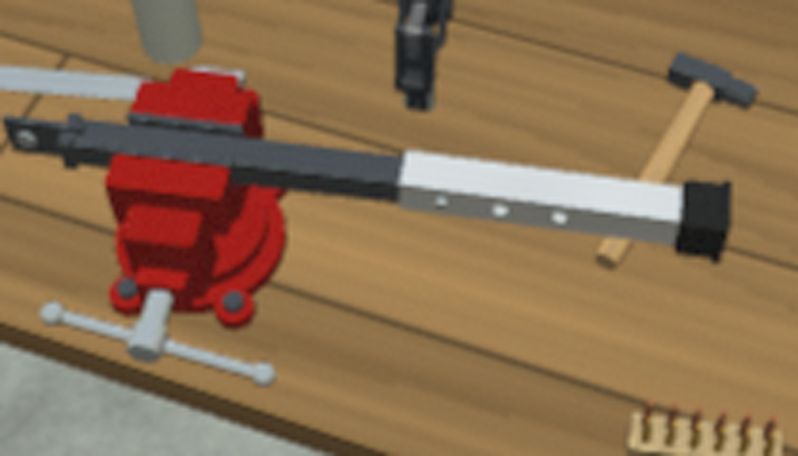

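Run:
```python
from h import *
s=bot.observe();f=bot.grab_frame("wrist");f=wristRt(f,s["position"],s["tool_rot"])
A=lambda u,v,z:ray(f,190+u/4.5-.4,140+v/4.5-.4,z)
a=A(202,137,.135);b=A(384,137,.135);m=(A(220,299,.1525)+A(369,299,.1525))/2
print(np.linalg.norm(a-b),np.linalg.norm(((a+b)/2-m)[:2]))
print(bot.job_done())
```

```text
0.04351119967890707 0.034794625594025706
the job is handed in; nothing more can be done
None
```

The leg is at its longest setting: both spring buttons are out through the last holes, and I let go and handed the job in at about 14.5 s of the 43 s allowed.

- **Pulling:** I squeezed both buttons flush at 40 N and pulled about 49 mm to the middle row. There I confirmed the buttons had snapped out, let go and gripped them again. The second pull of about 49 mm took the tube to the last row. The buttons gave way at about 15 N each time, and the tube then slid with 1–3 N.
- **Stopping:** Each catch showed as the force reversing to +5 to +7 N. After each one I fed only 0.5–1 mm more as a check. The force stayed at 4–7 N, so the tube was not forced against the buttons.
- **Last checks:** From the wrist camera, both buttons stick out equally, 43.5 mm across their ends against the nominal 43 mm. They stand 35 mm from the open end, which matches the last row. The gripper was open and clear, with about 1 N on the wrist.
- **Other things on the bench:** The arm touched nothing else. The last pictures show the hammer, pin rack and bottle apparently where they were. The ear defenders were not in the last close-up, but the arm never went near them.

No checks failed or disagreed.

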